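# Push the loaf tin home into the loading corner

### The job

Push the long lidded loaf tin along the bench until one of its long sides lies flush against the wooden rail and its end rests against the wooden block fixed at one end of the rail. Push it only, keeping it flat on the bench the whole time: do not lift or tip it. Leave the square tin and everything else on the bench where they stand.

Things in the scene. Friction and masses are not known exactly. Their poses are not given: they have to be found in the camera images.
- long_tin: The long loaf tin to push: a shut, dark steel box, 95 mm along its x, 150 mm along its y, 65 mm high, 0.35 to 0.7 kg, loose on the bench, sliding with dry friction (a few N). Origin at the centre of its underside, z up. It starts on the robot's side of the rail, its centre 175 to 205 mm from the rail's face and 90 to 130 mm left or right of the rail's middle, turned up to 0.4 rad from parallel.
- rail: Dark wooden rail fixed to the bench beyond the tins: 30 mm thick, 600 mm long, 45 mm high. Origin at bench height on the middle of its flat near face (towards the robot). Its y axis runs along the rail to the left, its x axis points away from the robot into the rail, z up: the near face is the plane x = 0, the free bench lies at negative x.
- block: Dark wooden block fixed to the bench against the rail's near face at its left or right end (varies): 70 mm along its x (out from the rail), 40 mm along its y (along the rail), 50 mm high. Origin at the centre of its underside, axes parallel to the rail's, 35 mm out from the rail's face and 280 mm from the rail's middle. The tin goes on its side that faces the rail's middle.
- square_tin: Another shut dark steel tin, square, 95 by 95 mm and 65 mm high, origin at the centre of its underside; it stands beside the long tin, left or right of it (varies), about as far from the rail. Loose, to be left alone.
- shaker: Round aluminium shaker, 56 mm across and 78 mm high, origin at the centre of its underside, standing near the rail at the end away from the block. Loose, to be left alone.
- oil_bottle: Green glass bottle, 60 mm across and 190 mm high, origin at the centre of its underside, to the left of the tins. Loose, to be left alone.
- brush: Pastry brush, 200 mm long, lying along its own x, origin at the middle of its underside, to the right of the tins. Loose, to be left alone.
- scraper: Dough scraper lying to the right, nearer the robot than the tins: steel blade and a round wooden handle, about 100 mm along x, 130 mm along y, 24 mm high, origin under its middle. Loose, to be left alone.
Not all that is in view belongs to the job. What is shaped like the long_tin but turquoise is not meant.

How it is judged:
At the end, for the whole second after the job is handed in: The long tin stands flat and still on the bench, its long side within 5 mm of the rail's near face and parallel to the rail within 0.04 rad, its end within 5 mm of the block, on the side of the block that faces the rail's middle (x of long_tin in the frame of rail between -0.0525 and -0.04 m and angle between the y axis of long_tin and the y axis of rail, either way round below 0.04 rad and y of long_tin in the frame of block between -0.1 and 0.1 m and horizontal distance between long_tin and rail below 0.22 m and height (world z) of long_tin below 0.004 m and angle between long_tin's own z axis and vertical below 0.03 rad and linear speed of long_tin below 0.01 m/s); the robot touches nothing.
It fails at once if the long tin is lifted off the bench (more than 8 mm) (height (world z) of long_tin above 0.008 m).
It fails at once if the long tin is tipped (more than 0.15 rad) (angle between long_tin's own z axis and vertical above 0.15 rad).
It fails at once if anything else on the bench is moved more than 15 mm (distance of any of shaker, oil_bottle, brush, scraper, square_tin from where it was at the start of the episode above 0.015 m).
It fails at once if anything else on the bench is tipped over (angle between any of shaker, oil_bottle, brush, scraper, square_tin's own z axis and vertical above 0.3 rad).
It also fails if it takes over 59 s, if anything falls off the work surface, if the arm or the gripper's body presses on something with over 40 N, if the wrist force passes 120 N, or if a joint passes its speed limit or range.

### The arm

A 7-joint arm with a two-finger parallel gripper is mounted at the origin on the work surface. World frame = base frame: x ahead of the robot, y to its left, z up, the work surface at z = 0. Lengths are in m, angles in rad, forces in N, time in s.
With the tool pointing down it reaches from about 0.425 to 0.875 m from the base axis. Payload 4.7 kg.
Tool frame: the origin (TCP) lies at the very end of the fingers, on their centre line; the grasp point (between the pads) lies 19 mm behind it; x points along the fingers, y is the direction in which the jaws open and shut, and the axes are right-handed (so a half turn about x gives the same grasp; the last joint's range is limited). The gripper opens to 87 mm and grips with 3 to 60 N. Pads are 19 mm wide; open, the fingers measure 117 mm over their backs; the gripper's body (75 mm by 190 mm) begins 51 mm behind the grasp point.
Start: joints at [1.172, 0.321, -0.07, 1.45, 0.023, 1.371, -0.057], TCP at [0.261, -0.595, 0.223] pointing down, gripper open.
Joint ranges: [-2.86, 2.86], [-0.3, 2.09], [-1.38, 1.24], [0.06, 2.45], [-1.56, 4.7], [0.09, 2.05], [-2.69, 2.69]. Speed limits (rad/s): [2.57, 2.57, 3.14, 3.14, 3.14, 3.14, 3.14].

### API

Orientations are given as a rotation vector (axis times angle).
In Python, from bench import ctrl gives the robot as it stands.
- The arm moves only by the tool step_arm, never from a script. Its argument "increments" is one flat list of numbers, 6 for each row, row after row: the shift along the tool's x, y, z in cm, then the turn, a rotation vector about the tool's x, y, z in rad. In form: [tx, ty, tz, ax, ay, az, tx, ty, tz, ax, ay, az, ...]. A call has 1 to 12 rows; each row shifts and turns the commanded pose from where the row before left it, along the tool's axes as they then stand; what a row does not reach is not made up. A row lasts 1/8 s, in which the tool goes at most 62.5 mm and 10.7 degrees, less where a joint would pass 70% of its speed; a pose out of reach is approached as far as the arm can. A call with a gripper value outside its range is refused whole. "fingers" is the opening in per cent of the stroke, from 0 (shut) to 100 (fully open), set as the call begins (left out, the last holds). The fingers move at their own pace and stop on an object; "force" is the grip in N (left out, the last holds). Time passes only in rows, so rows that do not move let the fingers close. It gives the time, the measured TCP pose, the force and the opening at its end, in the units of the state.
- ctrl.get_state(): the state, without advancing time (a new reading comes with each control period).
- ctrl.get_image(name): name is "scene" or "top" or "wrist"; returns the picture (400x640x3 uint8, red, green, blue); there is no depth.
- ctrl.camera_params(name): a dict with "vertical_fov" (degrees; the focal length in pixels is half the picture's height over the tangent of half this angle, whatever the lens; pixels are square), "cx", "cy" (the principal point, pixels), "k1" (the pictures are not rectified: a ray, as slopes to the right and down, at radius r is drawn at 1 + k1 r^2 times it, then the intrinsics apply), "R" (3x3) and "t" (3): a world point X has camera coordinates R X + t. Camera axes: x right, y down, z forward; pixel columns grow to the right and rows downward; lengths in m; the calibration is good to about 2 mm. A picture is of the moment at which its call begins: read the wrist's pose just before it. camera_params takes no time and is no camera call; for the wrist camera it gives the pose at the moment of the call.
- ctrl.close_job(): hands the job in, once; it reports no verdict.
Trained networks look in the newest picture that a camera, given by its name, has taken for a name from the list of things; names that differ only in an ending like _2 or _b are one class to them, and where a whole thing is asked for, a point or a joint stands for the part that bears it (a point fixed in the world has none). Each returns a list of dicts, best first, with "score" (0 to 1); they miss things now and then, are a little off and sometimes report something else, mostly with a low value. They report only what shows in the picture. A call takes as long as a camera call. They do not tell look-alikes from the thing itself.
- ctrl.search_frame(camera, name): "xyz" ([x, y, z] in m, in the coordinates of the camera as it stood for that picture, good to about 4 mm: the middle of the surface that is visible of it).
- ctrl.silhouettes(camera, name): "pixels" (400x640 bool, what is visible of it).
- ctrl.spot_point(camera, name): "xyz" ([x, y, z] in m, in the coordinates of the camera as it stood for that picture, good to about 4 mm: a listed point, or the origin of a listed thing).
The state is a dict: "time": time; "joint_positions": joint angles; "qd": joint speeds; "joint_torque": joint torques, N m; "position": TCP position; "tool_rot": TCP orientation; "ft_force": force on the tool from outside, world axes, zero at the start; "torque": the same for the moment, N m; "grip_width": opening from 0.0 (shut) to 1.0 (fully open).
Only numpy, scipy, OpenCV 4.12 (cv2) and the standard library are available. Lean on these libraries where they do the work, as an engineer would, in place of code of your own. Each camera call takes 0.05 s, during which the arm holds its last target.

## Working session

There is one attempt and no reset: what is moved stays moved. The work goes in short steps, Python scripts to look and compute and a tool call to move; the robot and the scene stay as the last step left them, time stands still between calls to the robot, and variables do not carry over. Pictures are saved under pics/ and viewed, and the job is handed in when it is done.

Besides the shell and the picture viewer there is one more tool, called after ">>>" as name(argument=value, ...) on one line, values as JSON. step_arm: Moves the arm, as the interface text tells. Its arguments: {"type":"object","properties":{"increments":{"type":"array","items":{"type":"number"}},"fingers":{"type":"number"},"force":{"type":"number"}},"required":["increments"]}

```bash
mkdir -p pics; ls; python3 - <<'E'
from bench import ctrl
import cv2
s=ctrl.get_state();print(s)
for n in ["scene","top","wrist"]:
    im=ctrl.get_image(n);cv2.imwrite(f"pics/a_{n}.png",im[:,:,::-1]);print(n,ctrl.camera_params(n))
E
```

```text
pics
{'time': 0.0, 'joint_positions': array([ 1.17208525,  0.32183483, -0.07008012,  1.45167031,  0.02261251,
        1.37077154, -0.05691029]), 'qd': array([-4.50330413e-04, -4.46693780e-04,  1.64905881e-03, -1.42817329e-03,
       -2.52293560e-03,  8.34144170e-04, -6.31835654e-06]), 'joint_torque': array([-5.31927362e-04, -4.91290998e+01, -4.03769799e-01, -3.12535357e+01,
       -6.38032285e-02,  4.36724047e-02,  1.41085875e-04]), 'position': array([ 0.26050068, -0.59492304,  0.22145614]), 'tool_rot': array([ 1.9942437 ,  0.41956054, -1.9952549 ]), 'ft_force': array([ 0.66511817, -0.20262914,  0.54910415]), 'torque': array([0.00486179, 0.00161399, 0.00962683]), 'grip_width': 0.9980265493557264}
scene {'vertical_fov': 52.148440558217054, 'cx': 322.84499837098735, 'cy': 196.7223521869568, 'k1': 0.01696765417607759, 'R': array([[ 0.45395921,  0.89093632, -0.01238973],
       [ 0.49995492, -0.26620289, -0.82412445],
       [-0.73754058,  0.36792458, -0.56627325]]), 't': array([-0.23009729, -0.2347928 ,  1.50690906])}
top {'vertical_fov': 51.27156702735592, 'cx': 322.867426133908, 'cy': 198.79456679028306, 'k1': -0.037227127235572414, 'R': array([[ 0.01476369, -0.99987331,  0.00594989],
       [-0.97647041, -0.015698  , -0.21507933],
       [ 0.21514548, -0.00263453, -0.97657846]]), 't': array([-0.01500518,  0.50107887,  1.17093015])}
wrist {'vertical_fov': 58.54179712953699, 'cx': 314.4283790916332, 'cy': 199.47531109484098, 'k1': -0.06808462737399022, 'R': array([[ 0.40077859, -0.91617385, -0.00141273],
       [-0.88689418, -0.38835605,  0.25019652],
       [-0.22977215, -0.09902047, -0.96819404]]), 't': array([-0.65002017, -0.02877996,  0.38896475])}
```

View pics/a_scene.png

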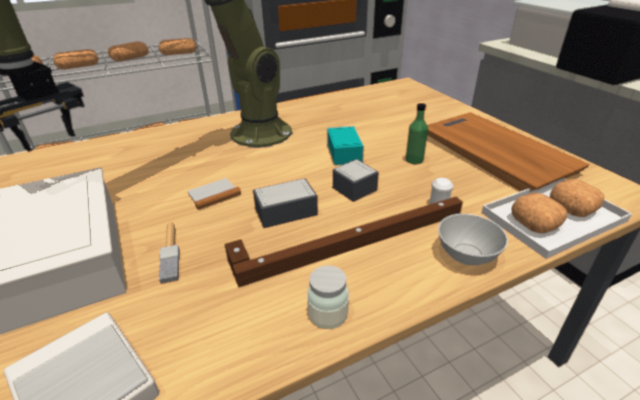

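View pics/a_top.png

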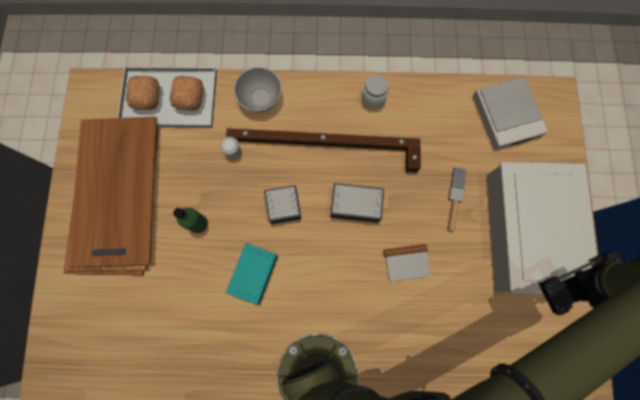

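The top view shows the rail from (228,133) to (420,142), with the block at its right end (413,157). The long tin is at (358,202), the square tin at (283,204) and the turquoise look-alike at (252,274). Next I measure them.

```bash
cat > h.py <<'E'
import numpy as np, cv2
from scipy.optimize import least_squares
from bench import ctrl
def K(p):
    f=200/np.tan(np.radians(p['vertical_fov'])/2); return f
def proj(p,X):
    X=np.atleast_2d(X); c=X@np.array(p['R']).T+p['t']; s=c[:,:2]/c[:,2:]
    r2=(s**2).sum(1,keepdims=True); s=s*(1+p['k1']*r2)
    return s*K(p)+[p['cx'],p['cy']]
def back(p,uv,z):
    uv=np.atleast_2d(uv).astype(float); d=(uv-[p['cx'],p['cy']])/K(p); s=d.copy()
    for _ in range(10): s=d/(1+p['k1']*(s**2).sum(1,keepdims=True))
    R=np.array(p['R']); ray=np.c_[s,np.ones(len(s))]@R; C=-R.T@p['t']
    return C+ray*((z-C[2])/ray[:,2])[:,None]
def box(x,y,a,sx,sy,h):
    c=np.array([[i*sx/2,j*sy/2] for i in(-1,1) for j in(-1,1)])
    Rm=np.array([[np.cos(a),-np.sin(a)],[np.sin(a),np.cos(a)]]); c=c@Rm.T+[x,y]
    return np.vstack([np.c_[c,np.zeros(4)],np.c_[c,np.full(4,h)]])
def render(p,V):
    m=np.zeros((1600,2560),np.uint8); h=cv2.convexHull(((proj(p,V)+.5)*4-.5).astype(np.float32)).astype(np.int32)
    cv2.fillConvexPoly(m,h,1); return cv2.resize(m.astype(np.float32),(640,400),interpolation=cv2.INTER_AREA)
def fit(obs,x0,sx,sy,h):
    from scipy.optimize import minimize
    def c(v): return sum(np.abs(cv2.GaussianBlur(render(p,box(*v,sx,sy,h))-m,(0,0),1.)).sum() for p,m in obs)
    best=None
    for da in(-.3,-.1,.1,.3):
        s=np.array(x0)+[0,0,da]
        r=minimize(c,s,method='Nelder-Mead',options=dict(initial_simplex=[s,s+[.01,0,0],s+[0,.01,0],s+[0,0,.1]],maxiter=200))
        if best is None or r.fun<best.fun: best=r
    return best.x,best.fun
E
python3 - <<'E'
from h import *
for n in ["top","scene"]:
    ctrl.get_image(n);p=ctrl.camera_params(n)
    for o in ["long_tin","square_tin","rail","block","shaker","oil_bottle","brush","scraper"]:
        q=ctrl.silhouettes(n,o)
        for r in q[:2]:
            m=r['pixels'];ys,xs=np.where(m)
            print(n,o,round(r['score'],2),m.sum(),xs.mean().round(1),ys.mean().round(1),back(p,[xs.mean(),ys.mean()],0.03)[0].round(3))
        if q: np.save(f"{n}_{o}.npy",np.array([r['pixels'] for r in q]))
E
```

```text
top long_tin 0.63 1809 356.2 202.7 [ 0.496 -0.107  0.03 ]
top long_tin 0.59 1866 252.0 274.0 [0.281 0.194 0.03 ]
top square_tin 0.85 1114 282.2 203.8 [0.489 0.114 0.03 ]
top rail 0.73 2431 322.6 138.9 [ 0.697 -0.004  0.03 ]
top block 0.56 408 413.0 159.2 [ 0.636 -0.283  0.03 ]
top shaker 0.59 374 230.5 147.9 [0.663 0.28  0.03 ]
top shaker 0.29 384 412.7 158.9 [ 0.637 -0.282  0.03 ]
top oil_bottle 0.97 612 190.7 219.0 [0.439 0.385 0.03 ]
top oil_bottle 0.28 1328 407.0 261.7 [ 0.323 -0.255  0.03 ]
top brush 0.85 728 455.9 194.9 [ 0.525 -0.41   0.03 ]
top scraper 0.96 1372 406.8 261.4 [ 0.324 -0.255  0.03 ]
scene long_tin 0.97 1166 343.9 144.5 [0.277 0.196 0.03 ]
scene long_tin 0.67 2347 285.1 202.1 [ 0.492 -0.105  0.03 ]
scene square_tin 0.83 1435 354.5 179.6 [0.482 0.115 0.03 ]
scene rail 0.94 5105 342.2 241.5 [ 0.702 -0.048  0.03 ]
scene rail 0.5 873 213.0 192.5 [ 0.356 -0.263  0.03 ]
scene block 0.85 461 235.4 252.2 [ 0.621 -0.281  0.03 ]
scene shaker 0.56 448 440.1 189.5 [0.637 0.297 0.03 ]
scene shaker 0.3 2353 284.6 202.1 [ 0.491 -0.106  0.03 ]
scene oil_bottle 0.73 1004 417.0 136.3 [0.343 0.446 0.03 ]
scene brush 0.68 894 169.0 256.9 [ 0.567 -0.417  0.03 ]
scene scraper 0.64 881 213.0 192.8 [ 0.357 -0.264  0.03 ]
```

```bash
python3 - <<'E'
from h import *
P={n:ctrl.camera_params(n) for n in("top","scene")}
L={n:np.load(f"{n}_long_tin.npy") for n in P}
sel={"top":L["top"][0],"scene":L["scene"][1]}
f=lambda m:m.astype(np.float32)
x0=(.49,-.107,0)
print("long both",fit([(P[n],f(sel[n])) for n in P],x0,.095,.15,.065))
for n in P: print("long",n,fit([(P[n],f(sel[n]))],x0,.095,.15,.065))
print("sq",fit([(P[n],f(np.load(f"{n}_square_tin.npy")[0])) for n in P],(.485,.114,0),.095,.095,.065))
for n in P: print("rail",n,fit([(P[n],f(np.load(f"{n}_rail.npy")[0]))],(.7,0,0),.03,.6,.045))
print("rail both",fit([(P[n],f(np.load(f"{n}_rail.npy")[0])) for n in P],(.7,0,0),.03,.6,.045))
print("block both",fit([(P[n],f(np.load(f"{n}_block.npy")[0])) for n in P],(.635,-.28,0),.07,.04,.05))
c=lambda *v:None
E
```

```text
long both (array([ 0.49453848, -0.10608999, -0.12618152]), np.float64(179.60595703125))
long top (array([ 0.49468461, -0.1059335 , -0.11133532]), np.float64(62.41581726074219))
long scene (array([ 0.49279399, -0.10548477, -0.13543764]), np.float64(105.7339859008789))
sq (array([0.48600632, 0.1119874 , 0.20068031]), np.float64(146.89178466796875))
rail top (array([ 0.69899178, -0.00698787, -0.04189598]), np.float64(364.4333801269531))
rail scene (array([ 0.6964635 , -0.00222059, -0.0357833 ]), np.float64(306.259521484375))
rail both (array([ 0.69776894, -0.00497619, -0.03910096]), np.float64(711.9803466796875))
block both (array([ 0.63690706, -0.28267447, -0.1050241 ]), np.float64(343.0029296875))
```

```bash
python3 - <<'E'
from h import *
P={n:ctrl.camera_params(n) for n in("top","scene")}
rx,ry,a=.6978,-.005,-.039
R=np.array([[np.cos(a),-np.sin(a)],[np.sin(a),np.cos(a)]])
bl=np.array([rx,ry])+R@[-.05,-.28]; print(bl)
E4=[(0,1),(1,3),(3,2),(2,0)];ED=E4+[(i+4,j+4) for i,j in E4]+[(i,i+4) for i in range(4)]
for n,(x0,y0,w,h) in {"top":(220,115,210,120),"scene":(220,160,250,130)}.items():
    im=cv2.imread(f"pics/a_{n}.png")
    s=3; im=cv2.resize(im[y0:y0+h,x0:x0+w],None,fx=s,fy=s,interpolation=cv2.INTER_CUBIC)
    for v in [(rx,ry,a,.03,.6,.045),(bl[0],bl[1],a,.07,.04,.05),(.4945,-.106,-.123,.095,.15,.065),(.486,.112,.2,.095,.095,.065)]:
        q=(proj(P[n],box(*v))-[x0,y0]+.5)*s-.5
        for i,j in ED: cv2.line(im,tuple(np.int32(q[i].round())),tuple(np.int32(q[j].round())),(0,255,255),1)
    cv2.imwrite(f"pics/b_{n}.png",im)
E
```

```text
[ 0.63692079 -0.28283758]
```

View pics/b_top.png

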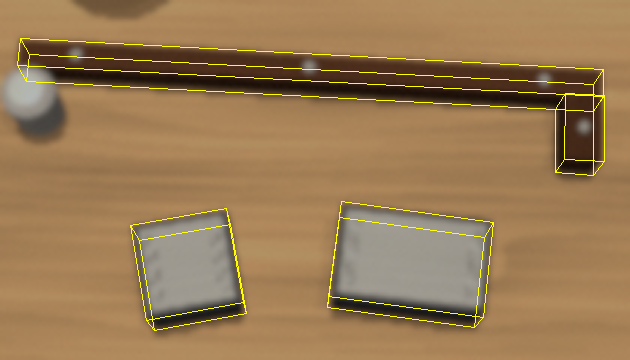

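View pics/b_scene.png

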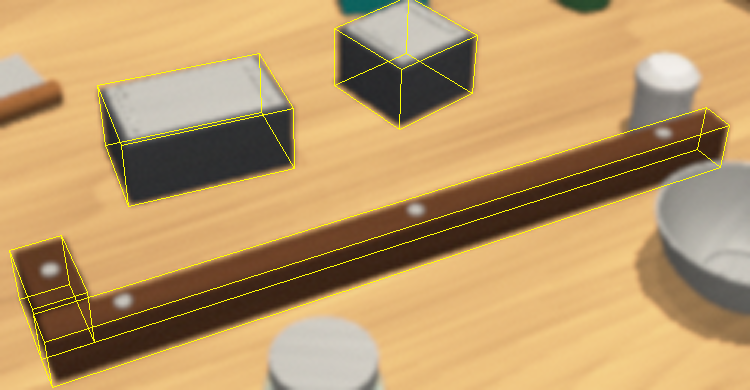

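```bash
cat > m.py <<'E'
from h import *
from scipy.spatial.transform import Rotation as Ro
A=-.039
RA=np.array([[np.cos(A),-np.sin(A)],[np.sin(A),np.cos(A)]]); O=np.array([.6828,-.0044])
def target(yaw): # tool x down, tool y along (−sin,cos) rail-y rotated by yaw
    y=np.array([-np.sin(yaw),np.cos(yaw),0]);x=np.array([0,0,-1.]);return np.c_[x,y,np.cross(x,y)]
def delta(pos,yaw):
    s=ctrl.get_state();T=Ro.from_rotvec(s['tool_rot']).as_matrix();B=target(yaw)
    C=target(yaw+np.pi); 
    if np.trace(T.T@C)>np.trace(T.T@B): B=C
    print("axes",T.T.round(3).tolist()); print("rot(tool)",Ro.from_matrix(T.T@B).as_rotvec().round(4))
    d=np.array(pos)-s['position']; print("trans cm now-tool",(T.T@d*100).round(2)," target-tool",(B.T@d*100).round(2)," ft",s['ft_force'].round(2),"t",s['time'])
E
python3 - <<'E'
from m import *
delta([.425,-.098,.2],A)
delta([.425,-.098,.2],A+np.pi/2)
print(RA.T@(np.array([.4945,-.106])-O))
E
```

```text
axes [[-0.0, -0.0, -1.0], [0.401, -0.916, 0.0], [-0.916, -0.401, 0.0]]
rot(tool) [ 0.4518  0.     -0.    ]
trans cm now-tool [  2.25 -38.97 -35.  ]  target-tool [  2.26 -50.34 -14.47]  ft [-0.94 -0.69  1.14] t 1.05
axes [[-0.0, -0.0, -1.0], [0.401, -0.916, 0.0], [-0.916, -0.401, 0.0]]
rot(tool) [-1.119  0.    -0.   ]
trans cm now-tool [  2.25 -38.97 -35.  ]  target-tool [  2.26  14.47 -50.34]  ft [-0.94 -0.69  1.14] t 1.05
[-0.18419542 -0.10886458]
```

>>> step_arm(increments=[0,0,0,0.15,0,0,0,0,0,0.15,0,0,0,0,0,0.152,0,0,0,-5,-1.5,0,0,0,0,-5,-1.5,0,0,0,0,-5,-1.5,0,0,0,0,-5,-1.5,0,0,0,0,-5,-1.5,0,0,0,0,-5,-1.5,0,0,0,0,-5,-1.5,0,0,0,0,-5,-1.5,0,0,0,0,-5,-1.5,0,0,0], fingers=100)

```text
time: 2.55
position: [0.4137, -0.1495, 0.2229]
tool_rot: [-2.203, 0.044, 2.201]
ft_force: [0.9, -0.3, 0.2]
grip_width: 0.999
```

```bash
python3 - <<'E'
from m import *
print(ctrl.get_state()['position'])
delta([.427,-.098,.02],A)
E
```

```text
[ 0.41371471 -0.1494657   0.22293271]
axes [[0.001, -0.001, -1.0], [-0.039, -0.999, 0.001], [-0.999, 0.039, -0.001]]
rot(tool) [-0.0003 -0.001  -0.0009]
trans cm now-tool [20.29 -5.21 -1.11]  target-tool [20.29 -5.19 -1.13]  ft [ 0.89 -0.31  0.21] t 2.55
```

>>> step_arm(increments=[0,-5.2,-1.1,0,0,0,4,0,0,0,0,0,4,0,0,0,0,0,4,0,0,0,0,0,0,0,0,0,0,0])

```text
time: 3.18
position: [0.4238, -0.0988, 0.1003]
tool_rot: [-2.195, 0.041, 2.207]
ft_force: [0.0, -0.1, 0.4]
grip_width: 0.998
```

```bash
python3 - <<'E'
from m import *
delta([.427,-.098,.02],A)
for n in ("scene","wrist"): cv2.imwrite(f"pics/c_{n}.png",ctrl.get_image(n)[:,:,::-1])
E
```

```text
axes [[-0.006, 0.002, -1.0], [-0.039, -0.999, -0.002], [-0.999, 0.039, 0.006]]
rot(tool) [0.0003 0.0058 0.0018]
trans cm now-tool [ 8.03 -0.08 -0.36]  target-tool [ 8.03 -0.09 -0.32]  ft [ 0.04 -0.12  0.4 ] t 3.175
```

View pics/c_scene.png

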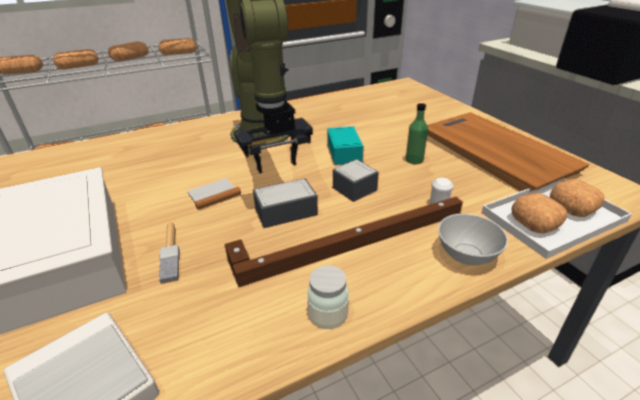

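View pics/c_wrist.png

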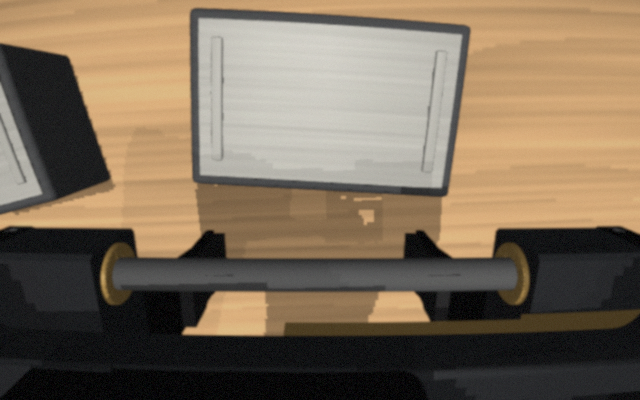

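>>> step_arm(increments=[2,0,0,0,0,0,2,0,0,0,0,0,2,0,0,0,0,0,1.9,0,0,0,0,0,0,0,0,0,0,0])

```text
time: 3.9
position: [0.4269, -0.0998, 0.0244]
tool_rot: [-2.202, 0.044, 2.201]
ft_force: [0.2, -0.3, 0.6]
grip_width: 0.998
```

```bash
python3 - <<'E'
from m import *
delta([.43,-.099,.02],A)
E
```

```text
axes [[0.001, -0.0, -1.0], [-0.039, -0.999, 0.0], [-0.999, 0.039, -0.001]]
rot(tool) [-0.0004 -0.0006 -0.0002]
trans cm now-tool [ 0.44 -0.09 -0.3 ]  target-tool [ 0.44 -0.09 -0.3 ]  ft [ 0.17 -0.31  0.6 ] t 3.9
```

>>> step_arm(increments=[0.4,0,-0.8,0,0,0,0,0,-0.8,0,0,0,0,0,-0.8,0,0,0,0,0,-0.8,0,0,0,0,0,-0.8,0,0,0,0,0,-0.8,0,0,0,0,0,-0.8,0,0,0,0,0,-0.8,0,0,0,0,0,-0.8,0,0,0,0,0,-0.8,0,0,0,0,0,-0.8,0,0,0,0,0,-0.8,0,0,0])

```text
time: 5.4
position: [0.5228, -0.1033, 0.0195]
tool_rot: [-2.202, 0.043, 2.202]
ft_force: [-3.7, 0.5, 3.1]
grip_width: 1.002
```

```bash
cat > tin.py <<'E'
from m import *
def look(tag,guess):
    s=ctrl.get_state()
    print("tcp",s['position'].round(4),"rail",(RA.T@(s['position'][:2]-O)).round(4),"ft",s['ft_force'].round(1),"t",s['time'])
    obs=[]
    for n in("top","scene"):
        cv2.imwrite(f"pics/{tag}_{n}.png",ctrl.get_image(n)[:,:,::-1]);p=ctrl.camera_params(n)
        for r in ctrl.silhouettes(n,"long_tin"):
            ys,xs=np.where(r['pixels']);c=back(p,[xs.mean(),ys.mean()],.03)[0]
            print(n,round(r['score'],2),len(xs),c[:2].round(3))
            if np.linalg.norm(c[:2]-guess)<.05:
                o=(p,r['pixels'].astype(np.float32));obs.append(o)
                v,e=fit([o],(*guess,A),.095,.15,.065);print("  ",(RA.T@(v[:2]-O)).round(4),"ang",round(v[2]-A,4),e);break
    if len(obs)>1:
        v,e=fit(obs,(*guess,A),.095,.15,.065);print("both",(RA.T@(v[:2]-O)).round(4),"ang",round(v[2]-A,4),v.round(4),e)
E
python3 -c "
from tin import *
look('d',(.58,-.11))"
```

```text
tcp [ 0.5228 -0.1033  0.0195] rail [-0.156 -0.105] ft [-3.7  0.5  3.1] t 5.4
top 0.82 1963 [0.281 0.195]
top 0.48 191 [ 0.618 -0.051]
scene 0.93 1152 [0.276 0.197]
scene 0.67 2758 [ 0.581 -0.108]
   [-0.0978 -0.1065] ang 0.008 104.87136840820312
```

>>> step_arm(increments=[0,0,-0.8,0,0,0,0,0,-0.8,0,0,0,0,0,-0.8,0,0,0,0,0,-0.8,0,0,0,0,0,-0.8,0,0,0,0,0,-0.5,0,0,0,0,0,-0.2,0,0,0,0,0,0,0,0,0])

```text
time: 6.6
position: [0.5696, -0.105, 0.0195]
tool_rot: [-2.202, 0.043, 2.201]
ft_force: [-2.0, -0.2, -1.4]
grip_width: 1.001
```

```bash
python3 -c "
from tin import *
look('e',(.63,-.11))"
```

```text
tcp [ 0.5696 -0.105   0.0195] rail [-0.1092 -0.105 ] ft [-2.  -0.2 -1.4] t 6.6
top 0.63 151 [ 0.669 -0.052]
top 0.63 1962 [0.281 0.195]
scene 0.66 2216 [ 0.605 -0.104]
   [-0.0841 -0.1018] ang -0.1095 796.9005737304688
```

>>> step_arm(increments=[0,0,-0.1,0,0,0,0,0,-0.1,0,0,0,0,0,0,0,0,0])

```text
time: 7.18
position: [0.5711, -0.1052, 0.0196]
tool_rot: [-2.201, 0.043, 2.202]
ft_force: [-4.7, -0.4, 2.8]
grip_width: 1.001
```

>>> step_arm(increments=[0,0,-0.1,0,0,0,0,0,-0.1,0,0,0,0,0,0,0,0,0])

```text
time: 7.55
position: [0.5719, -0.1054, 0.0194]
tool_rot: [-2.199, 0.043, 2.205]
ft_force: [-7.8, -0.5, 5.5]
grip_width: 0.997
```

>>> step_arm(increments=[0,0,-0.1,0,0,0,0,0,-0.1,0,0,0,0,0,0,0,0,0])

```text
time: 7.92
position: [0.5717, -0.1054, 0.0192]
tool_rot: [-2.193, 0.044, 2.21]
ft_force: [-13.4, 1.2, 9.9]
grip_width: 0.999
```

```bash
python3 -c "
from tin import *
look('f',(.63,-.11))"
```

```text
tcp [ 0.5717 -0.1054  0.0192] rail [-0.1071 -0.1052] ft [-13.4   1.2   9.9] t 7.925
top 0.86 1892 [0.282 0.194]
top 0.58 193 [ 0.672 -0.053]
scene 0.93 2089 [ 0.606 -0.105]
   [-0.0844 -0.1033] ang -0.1624 880.0733032226562
```

View pics/f_scene.png

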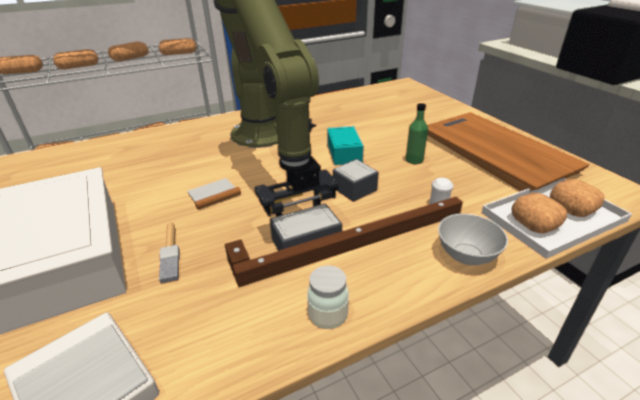

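>>> step_arm(increments=[0,0,0.5,0,0,0,0,0,1.5,0,0,0,-3,0,0,0,0,0,-4,0,0,0,0,0,-5,0,0,0,0,0], fingers=35)

```text
time: 8.75
position: [0.5544, -0.1046, 0.14]
tool_rot: [-2.201, 0.043, 2.202]
ft_force: [0.5, -0.4, -0.3]
grip_width: 0.513
```

```bash
python3 -c "
from tin import *
print(ctrl.get_state()['joint_positions'].round(2))
g=O+RA@[-.053,-.003]
delta([*g,.14],A+np.pi/2)
look('g',(.63,-.11))"
```

```text
[ 0.58  0.23 -0.5   1.76  0.12  1.18 -1.56]
axes [[-0.001, 0.0, -1.0], [-0.039, -0.999, -0.0], [-0.999, 0.039, 0.001]]
rot(tool) [ 1.5706e+00  5.0000e-04 -4.0000e-04]
trans cm now-tool [ -0.   -10.22  -7.14]  target-tool [ 0.   -7.14 10.22]  ft [ 0.46 -0.38 -0.29] t 8.75
tcp [ 0.5544 -0.1046  0.14  ] rail [-0.1244 -0.1052] ft [ 0.5 -0.4 -0.3] t 8.75
top 0.74 1940 [0.282 0.195]
top 0.5 72 [ 0.68  -0.052]
scene 0.77 2174 [ 0.606 -0.104]
   [-0.0882 -0.1021] ang -0.1068 836.8564453125
```

>>> step_arm(increments=[0,0,0,-0.15,0,0])

```text
time: 9.07
position: [0.5542, -0.1046, 0.1382]
tool_rot: [2.161, 0.124, -2.164]
ft_force: [0.5, -0.3, -1.0]
grip_width: 0.359
```

```bash
python3 -c "
from tin import *
print(ctrl.get_state()['joint_positions'].round(2))
g=O+RA@[-.053,-.003]
delta([*g,.14],A+np.pi/2)"
```

```text
[ 0.6   0.24 -0.52  1.76  0.13  1.18 -1.42]
axes [[-0.001, -0.0, -1.0], [0.114, -0.993, -0.0], [-0.993, -0.114, 0.001]]
rot(tool) [-1.4173e+00  1.1000e-03  1.2000e-03]
trans cm now-tool [-0.19 -9.   -8.64]  target-tool [ -0.18   7.16 -10.22]  ft [ 0.55 -0.3  -1.03] t 9.075
```

>>> step_arm(increments=[0,0,0,-0.177,0,0,0,0,0,-0.177,0,0,0,0,0,-0.177,0,0,0,0,0,-0.177,0,0,0,0,0,-0.177,0,0,0,0,0,-0.177,0,0,0,0,0,-0.177,0,0,0,0,0,-0.178,0,0,0,3.6,-5.1,0,0,0,0,3.6,-5.1,0,0,0,0,0,0,0,0,0])

```text
time: 10.45
position: [0.6318, 0.0017, 0.1375]
tool_rot: [1.237, 1.198, -1.233]
ft_force: [-0.4, -0.2, 0.6]
grip_width: 0.35
```

```bash
python3 -c "
from tin import *
print(ctrl.get_state()['joint_positions'].round(2))
g=O+RA@[-.053,-.003]
delta([*g,.02],A+np.pi/2)
look('i',(.63,-.11))
cv2.imwrite('pics/i_wrist.png',ctrl.get_image('wrist')[:,:,::-1])"
```

```text
[ 0.52  0.43 -0.72  1.58  0.29  1.24 -0.28]
axes [[-0.002, 0.006, -1.0], [0.999, -0.034, -0.002], [-0.034, -0.999, -0.005]]
rot(tool) [ 0.0053 -0.0055  0.0018]
trans cm now-tool [11.74 -0.16  0.77]  target-tool [11.75 -0.18  0.71]  ft [-0.41 -0.2   0.64] t 10.45
tcp [0.6318 0.0017 0.1375] rail [-0.0512  0.0041] ft [-0.4 -0.2  0.6] t 10.45
top 0.74 394 [ 0.645 -0.169]
top 0.67 1890 [0.28  0.195]
scene 0.69 2118 [ 0.606 -0.104]
   [-0.0867 -0.1018] ang -0.1453 872.40625
```

View pics/i_scene.png

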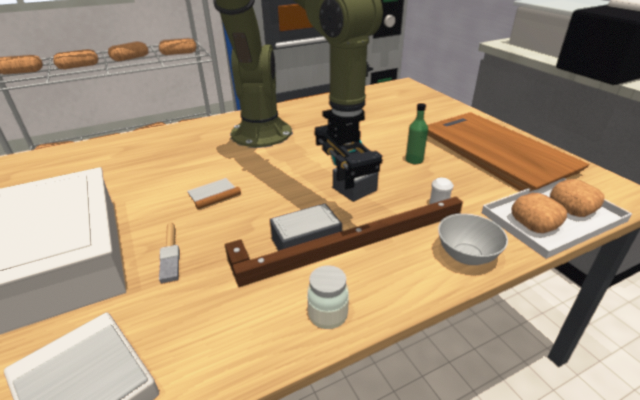

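View pics/i_wrist.png

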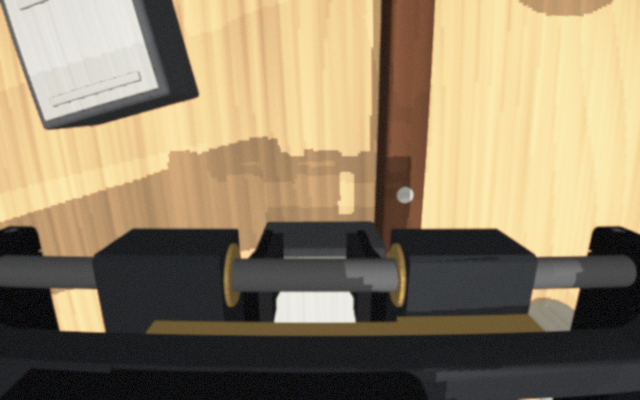

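>>> step_arm(increments=[3,-0.2,0,0.005,-0.005,0,3,0,0,0,0,0,3,0,0,0,0,0,2.7,0,0,0,0,0,0,0,0,0,0,0])

```text
time: 11.32
position: [0.6271, -0.0083, 0.0204]
tool_rot: [1.239, 1.184, -1.253]
ft_force: [-0.4, 0.5, 0.2]
grip_width: 0.348
```

```bash
python3 -c "
from tin import *
g=O+RA@[-.053,-.090]
delta([*g,.02],A+np.pi/2)
s=ctrl.get_state();print((RA.T@(s['position'][:2]-O)).round(4))"
```

```text
axes [[-0.005, -0.006, -1.0], [0.999, -0.05, -0.005], [-0.05, -0.999, 0.006]]
rot(tool) [-0.0112  0.0061  0.0047]
trans cm now-tool [0.09 0.35 8.39]  target-tool [0.04 0.25 8.4 ]  ft [-0.43  0.47  0.18] t 11.325
[-0.0555 -0.006 ]
```

>>> step_arm(increments=[0,0.25,0.5,-0.011,0,0,0,0,0.8,0,0,0,0,0,0.8,0,0,0,0,0,0.8,0,0,0,0,0,0.8,0,0,0,0,0,0.8,0,0,0,0,0,0.8,0,0,0,0,0,0.8,0,0,0,0,0,0.8,0,0,0,0,0,0.8,0,0,0,0,0,0,0,0,0])

```text
time: 12.7
position: [0.6287, -0.0857, 0.0225]
tool_rot: [1.232, 1.186, -1.242]
ft_force: [-0.5, 0.5, 0.6]
grip_width: 0.351
```

```bash
python3 -c "
from tin import *
g=O+RA@[-.053,-.0993]
delta([*g,.02],A+np.pi/2)
look('j',(.63,-.17))"
```

```text
axes [[-0.001, -0.007, -1.0], [0.999, -0.039, -0.001], [-0.039, -0.999, 0.007]]
rot(tool) [0.0002 0.0072 0.0008]
trans cm now-tool [ 0.26 -0.21  1.6 ]  target-tool [ 0.25 -0.21  1.6 ]  ft [-0.49  0.53  0.56] t 12.7
tcp [ 0.6287 -0.0857  0.0225] rail [-0.0509 -0.0833] ft [-0.5  0.5  0.6] t 12.7
top 0.89 1897 [0.281 0.195]
top 0.55 169 [ 0.656 -0.241]
scene 0.87 2136 [ 0.603 -0.168]
   [-0.0872 -0.1649] ang -0.1209 918.2389526367188
```

View pics/j_scene.png

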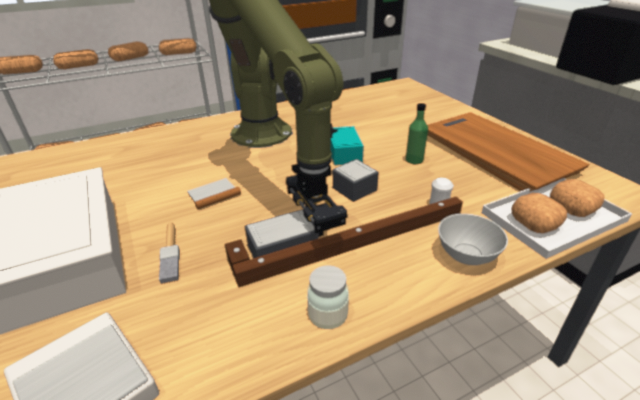

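View pics/j_top.png

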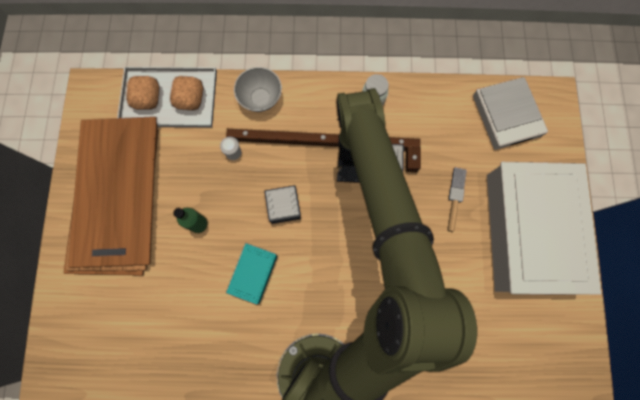

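>>> step_arm(increments=[0.2,-0.2,0.4,0,0,0,0,0,0.4,0,0,0,0,0,0.3,0,0,0,0,0,0.2,0,0,0,0,0,0.1,0,0,0,0,0,0,0,0,0])

```text
time: 13.65
position: [0.6264, -0.0975, 0.0209]
tool_rot: [1.232, 1.188, -1.239]
ft_force: [0.1, 1.4, 0.1]
grip_width: 0.347
```

>>> step_arm(increments=[0,0,0.1,0,0,0,0,0,0.1,0,0,0,0,0,0,0,0,0])

```text
time: 14.02
position: [0.6263, -0.0994, 0.0209]
tool_rot: [1.232, 1.188, -1.239]
ft_force: [-0.3, 1.6, -0.7]
grip_width: 0.352
```

>>> step_arm(increments=[0,0,0.1,0,0,0,0,0,0.1,0,0,0,0,0,0,0,0,0])

```text
time: 14.4
position: [0.6263, -0.1011, 0.0209]
tool_rot: [1.233, 1.188, -1.239]
ft_force: [0.4, 2.2, -1.9]
grip_width: 0.351
```

>>> step_arm(increments=[0,0,0.1,0,0,0,0,0,0.1,0,0,0,0,0,0,0,0,0])

```text
time: 14.78
position: [0.6263, -0.1011, 0.0209]
tool_rot: [1.234, 1.19, -1.237]
ft_force: [0.4, 5.7, -1.9]
grip_width: 0.351
```

>>> step_arm(increments=[0,0,0.1,0,0,0,0,0,0.1,0,0,0,0,0,0,0,0,0])

```text
time: 15.15
position: [0.6264, -0.1011, 0.021]
tool_rot: [1.235, 1.192, -1.235]
ft_force: [-0.6, 8.2, -1.9]
grip_width: 0.35
```

>>> step_arm(increments=[0,0,-0.8,0,0,0,0,0,-2,0,0,0,-4,0,0,0,0,0,-5,0,0,0,0,0,-5,0,0,0,0,0,-3,-5,0,0,0,0,0,-6,0,0,0,0,0,0,-5,0,0,0,0,0,-5,0,0,0,0,0,-5,0,0,0])

```text
time: 16.4
position: [0.5229, 0.079, 0.1908]
tool_rot: [1.233, 1.184, -1.239]
ft_force: [1.0, 0.3, 0.1]
grip_width: 0.351
```

```bash
python3 -c "
from tin import *
look('k',(.63,-.18))
cv2.imwrite('pics/k_wrist.png',ctrl.get_image('wrist')[:,:,::-1])"
```

```text
tcp [0.5229 0.079  0.1908] rail [-0.163   0.0771] ft [1.  0.3 0.1] t 16.4
top 0.9 1966 [0.281 0.195]
top 0.66 1795 [ 0.629 -0.188]
   [-0.0487 -0.1839] ang 0.0105 83.64045715332031
scene 0.73 1062 [0.283 0.19 ]
scene 0.6 2239 [ 0.601 -0.178]
   [-0.0923 -0.1737] ang 0.0181 836.1419067382812
both [-0.0503 -0.1835] ang -0.004 [ 0.6254 -0.1858 -0.043 ] 1128.949462890625
```

View pics/k_top.png

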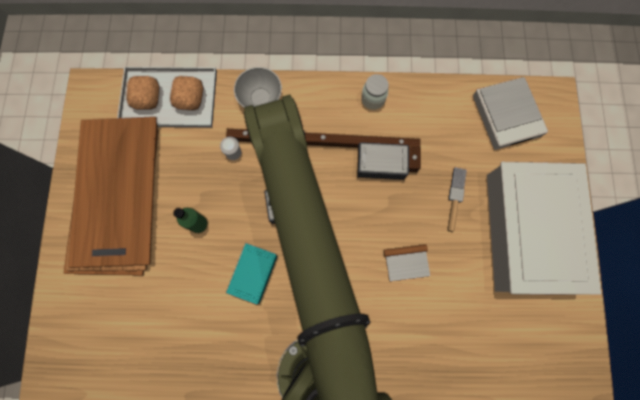

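View pics/k_scene.png

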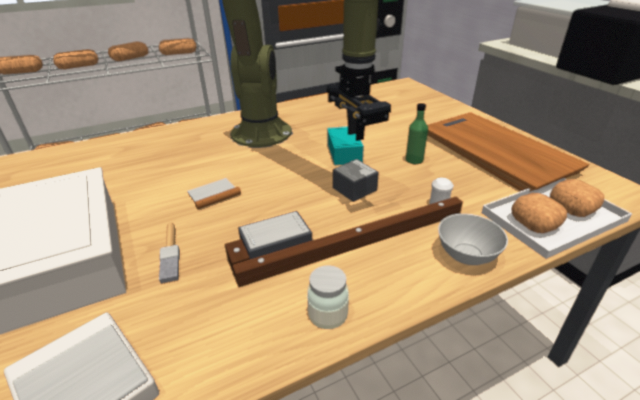

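```bash
python3 -c "
from h import *
a=cv2.imread('pics/k_top.png')[125:190,340:435];b=cv2.imread('pics/k_scene.png')[205:285,220:330]
a=cv2.resize(a,(570,390),interpolation=2)
b=cv2.resize(b,(770,560),interpolation=2)
cv2.imwrite('pics/l1.png',a);cv2.imwrite('pics/l2.png',b)"
```

```text
(no output)
```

View pics/l1.png

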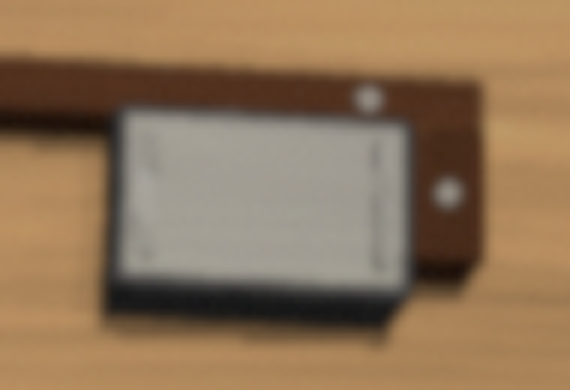

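View pics/l2.png

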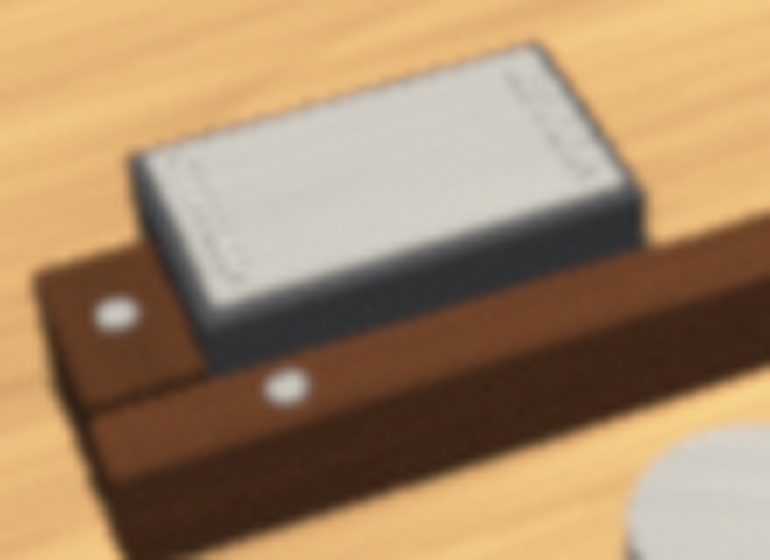

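Top fit says the tin is at (-0.049, -0.184), angle 0.01, and in both pictures it looks flush with rail and block. There is time left, so I'll make one more confirming push against the rail.

>>> step_arm(increments=[0,0,0,0.174,0,0,0,0,0,0.174,0,0,0,0,0,0.174,0,0,0,0,0,0.174,0,0,0,0,0,0.175,0,0,0,0,0,0.175,0,0,0,0,0,0.175,0,0,0,0,0,0.175,0,0,0,0,0,0.175,0,0,0,0,0,0,0,0], fingers=100)

```text
time: 17.9
position: [0.5232, 0.0758, 0.1901]
tool_rot: [-2.205, 0.049, 2.205]
ft_force: [-0.2, -0.2, -0.4]
grip_width: 1.006
```

```bash
python3 -c "
from tin import *
g=O+RA@[-.130,-.185]
delta([*g,.02],A)"
```

```text
axes [[-0.0, -0.006, -1.0], [-0.038, -0.999, 0.006], [-0.999, 0.038, 0.0]]
rot(tool) [ 0.0008  0.0001 -0.006 ]
trans cm now-tool [17.16 25.79 -3.25]  target-tool [17.01 25.89 -3.27]  ft [-0.15 -0.22 -0.44] t 17.9
```

>>> step_arm(increments=[0,5.2,-0.6,0,0,-0.006,0,5.2,-0.6,0,0,0,0,5.2,-0.7,0,0,0,0,5.2,-0.7,0,0,0,0,5.1,-0.7,0,0,0,0,0,0,0,0,0,4,0,0,0,0,0,4,0,0,0,0,0,4,0,0,0,0,0,0,0,0,0,0,0])

```text
time: 19.15
position: [0.5434, -0.1812, 0.0672]
tool_rot: [-2.195, 0.034, 2.209]
ft_force: [0.4, -0.3, 0.9]
grip_width: 1.0
```

```bash
python3 -c "
from tin import *
g=O+RA@[-.130,-.185]
delta([*g,.02],A)"
```

```text
axes [[-0.007, 0.004, -1.0], [-0.035, -0.999, -0.003], [-0.999, 0.035, 0.007]]
rot(tool) [0.0042 0.0067 0.0035]
trans cm now-tool [ 4.72  0.31 -0.27]  target-tool [ 4.72  0.29 -0.24]  ft [ 0.43 -0.25  0.88] t 19.15
```

>>> step_arm(increments=[2.4,0.3,0,0.004,0.006,0,2.3,0,0,0,0,0,0,0,0,0,0,0,0,0,-0.6,0,0,0,0,0,-0.6,0,0,0,0,0,-0.5,0,0,0,0,0,-0.3,0,0,0,0,0,-0.2,0,0,0,0,0,0,0,0,0])

```text
time: 20.27
position: [0.5676, -0.186, 0.0231]
tool_rot: [-2.205, 0.044, 2.195]
ft_force: [-2.3, 1.0, 1.7]
grip_width: 1.004
```

```bash
python3 -c "
from tin import *
g=O+RA@[-.107,-.185]
delta([*g,.02],A)"
```

```text
axes [[0.004, 0.001, -1.0], [-0.041, -0.999, -0.001], [-0.999, 0.041, -0.004]]
rot(tool) [-0.002  -0.0043  0.0011]
trans cm now-tool [ 0.31 -0.09 -0.1 ]  target-tool [ 0.31 -0.09 -0.1 ]  ft [-2.31  1.    1.69] t 20.275
```

>>> step_arm(increments=[0,0,-0.1,0,0,0,0,0,-0.1,0,0,0,0,0,0,0,0,0])

```text
time: 20.65
position: [0.5687, -0.1859, 0.023]
tool_rot: [-2.203, 0.044, 2.197]
ft_force: [-4.7, 0.8, 3.7]
grip_width: 1.002
```

>>> step_arm(increments=[0,0,-0.1,0,0,0,0,0,-0.1,0,0,0,0,0,0,0,0,0])

```text
time: 21.02
position: [0.5687, -0.1859, 0.0229]
tool_rot: [-2.198, 0.044, 2.202]
ft_force: [-11.2, 1.6, 8.5]
grip_width: 0.998
```

>>> step_arm(increments=[0,0,-0.1,0,0,0,0,0,0,0,0,0])

```text
time: 21.28
position: [0.5687, -0.186, 0.0229]
tool_rot: [-2.196, 0.044, 2.204]
ft_force: [-13.9, 1.5, 11.0]
grip_width: 1.0
```

Stalled against the rail with force rising: seated. I'll retreat and check.

>>> step_arm(increments=[0,0,0.6,0,0,0,0,0,2,0,0,0,-4,0,0,0,0,0,-5,0,0,0,0,0,-5,0,0,0,0,0,-2,-6,0,0,0,0,0,-6,0,0,0,0,0,-6,0,0,0,0,0,-6,0,0,0,0,0,0,0,0,0,0])

```text
time: 22.52
position: [0.5564, 0.0612, 0.184]
tool_rot: [-2.214, 0.029, 2.194]
ft_force: [-0.1, -0.3, -0.3]
grip_width: 0.999
```

```bash
python3 -c "
from tin import *
look('z',(.63,-.18))
P={n:ctrl.camera_params(n) for n in('top','scene')}
for o in ['square_tin','shaker','oil_bottle','brush','scraper']:
  for n in P:
    q=ctrl.silhouettes(n,o)
    if q:
      ys,xs=np.where(q[0]['pixels']);y0,x0=np.where(np.load(f'{n}_{o}.npy')[0])
      print(o,n,len(xs),len(x0),(back(P[n],[xs.mean(),ys.mean()],.03)-back(P[n],[x0.mean(),y0.mean()],.03))[0,:2].round(4))
"
```

```text
tcp [0.5564 0.0612 0.184 ] rail [-0.1289  0.0606] ft [-0.1 -0.3 -0.3] t 22.525
top 0.63 1949 [0.282 0.194]
top 0.61 1873 [ 0.63  -0.188]
   [-0.0477 -0.1839] ang 0.0003 56.285091400146484
scene 0.68 898 [0.292 0.2  ]
scene 0.62 2246 [ 0.603 -0.178]
   [-0.0914 -0.1738] ang -0.0173 863.2216796875
both [-0.0488 -0.1829] ang -0.0119 [ 0.6269 -0.1853 -0.0509] 1115.737548828125
square_tin scene 1448 1435 [ 0.0007 -0.    ]
shaker top 373 374 [ 0.0029 -0.0007]
shaker scene 483 448 [ 0.0016 -0.0003]
oil_bottle top 621 612 [-0.0003  0.0003]
oil_bottle scene 997 1004 [-0.0001 -0.0002]
brush top 651 728 [ 0.0074 -0.0007]
brush scene 882 894 [-0.      0.0002]
scraper top 1392 1372 [-0.0019  0.0005]
scraper scene 906 881 [-0.0006  0.0023]
```

View pics/z_top.png

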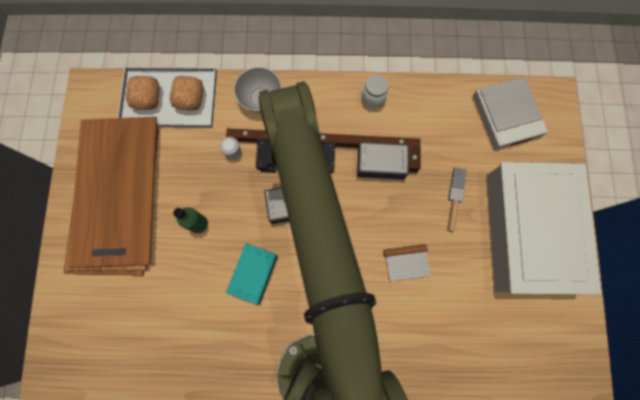

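The top view shows the tin at (384,160), flush with the rail and the block, and the arm is clear. The fit is x -0.0477, y -0.184 (goal -0.0475, -0.185), angle 0.000. I'm handing in.

```bash
python3 -c "
from bench import ctrl
print(ctrl.close_job())"
```

```text
the job is handed in; nothing more can be done
None
```

The long tin now lies against the rail with its end against the block, and I have handed the job in at about 23 s of the 59 s. The hand-in itself reports no verdict.

I pushed the tin three times, always flat on the bench:
1. **To the rail:** the open fingers pushed on the long side until the arm stalled at about 13 N.
2. **To the block:** the fingers pushed on the end along the rail until it stalled at about 8 N.
3. **Confirming push:** a second push to the rail stalled at about 14 N.

**Tin position:** the last top-camera fit put the tin at x -0.0477 m from the rail face (allowed -0.0525 to -0.04 m). Its end is about 1 mm from the block, and its angle to the rail is about 0.000 rad.

**Other objects:** the square tin, shaker, oil bottle and scraper measured within about 3 mm of where they started. The brush moved 7 mm by the top camera but not at all by the scene camera. I take the 7 mm as error in the detected outline, since the arm never went near it.

**Check that disagreed:** the scene-camera fit put the tin at x -0.091 m and y -0.174 m. In that view the rail hides the lower part of the tin, so I did not rely on it; the earlier scene picture, before the confirming push, showed the tin flush with rail and block.

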